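Bring the bolt jar to the front of the bench carousel and hold it

TASK

Turn the jar carousel until the jar with the long bolt standing upright on its lid faces the front, lined up with the stand's pointer fin. Turn it steadily, without flinging it round, and leave the other things on the bench alone. Finish while holding: keep a firm grip of the carousel with the fingers so that it stays still there, and do not let go.

Things in the scene. Friction and masses are not known exactly. Their poses are not given: they have to be found in the camera images.
- stand: Fixed grey stand: round foot 210 mm across, 14 mm high; a flat dark tongue 60 mm wide sticks out at the front to 185 mm from the centre and carries an upright aluminium pointer fin (8 mm thick, 146 to 180 mm from the centre, top at height 72 mm). Origin: on the bench surface, on the turning axis. z up; the tongue and fin (the front) lie along its -x axis.
- carousel: Turntable: dark steel disc 260 mm across, top at height 26 mm, six jars fixed on it 60 degrees apart, and a centre post with round black knob (40 mm across, top at 136 mm). About 1.8 kg. Turns both ways about the vertical, no stops within four turns; bearing friction about 0.05 N m, so it stays where left. Origin: on the bench surface, on the turning axis. z up; the bolt jar lies along its -x axis.
- lid_centre (a point): Centre of the top of the bolt jar's lid, height 114 mm above the bench, 95 mm from the turning axis. All six jars are alike: 48 mm in diameter, aluminium lid 51 mm in diameter and 14 mm high. Lids carry nothing or a fixed steel sample; one is the long upright bolt, the others (two nuts, a washer, a low stud) are at most 12 mm high.
- bolt (a point): Point on the bolt's axis, height 142 mm above the bench, 95 mm from the turning axis. The bolt is fixed rigidly, head down, in the middle of its jar's lid: head 24 to 28 mm across from height 114 to 124 mm, above it a round shank 14 mm in diameter up to height 160 mm, good to grip.
- front_spot (a point): The point where bolt must be brought: fixed to the stand, 95 mm from the turning axis straight towards the pointer fin, height 142 mm above the bench. Nothing is there to see but the fin marks its direction.
- wrench: Bystander: a loose steel wrench 190 mm long lying on the bench, origin under its middle.
- oil_bottle: Bystander: a loose grey bottle standing on the bench, 56 mm in diameter, 140 mm high, origin under its centre.
- bearing: Bystander: a loose steel bearing ring lying on the bench, 62 mm across, 18 mm high, origin under its centre.

How it is judged:
By the outcome, as a careful person would: the job done as asked, in the order asked, and still so for the second after the job is handed in, while the arm keeps its last pose, push and grip.
It also fails if it takes over 40 s, if anything falls off the work surface, if the arm or the gripper's body presses on something with over 40 N, if the wrist force passes 120 N, or if a joint passes its speed limit or range.

ROBOT

A 6-joint arm with a two-finger parallel gripper is mounted at the origin on the work surface. World frame = base frame: x ahead of the robot, y to its left, z up, the work surface at z = 0. Lengths are in m, angles in rad, forces in N, time in s.
With the tool pointing down it reaches from about 0.325 to 0.85 m from the base axis. Payload 4.4 kg.
Tool frame: the origin (TCP) lies on the mounting face of the last link; the fingertips stand 199 mm ahead of it and the grasp point (between the pads) lies 180 mm ahead of it (arm.nose_length is the distance from the TCP to the fingertips, in m); z points along the fingers, y is the direction in which the jaws open and shut (so a half turn about z gives the same grasp; the last joint's range is limited). The gripper opens to 94 mm and grips with 3 to 60 N. Pads are 16 mm wide; open, the fingers measure 119 mm over their backs; the gripper's body (75 mm by 177 mm) begins 78 mm behind the grasp point.
Start: joints at [1.024, 0.207, 1.542, -0, 1.393, -0.15], TCP at [0.222, 0.53, 0.405] pointing down, gripper open.
Joint ranges: [-2.73, 2.73], [-0.86, 2.22], [0.23, 2.46], [-1.11, 4.25], [0.08, 2.63], [-2.82, 2.82]. Speed limits (rad/s): [2.79, 2.79, 3.14, 3.14, 3.14, 3.14].

INTERFACE

Orientations are given as a rotation vector (axis times angle).
In Python, from bench import arm gives the robot as it stands.
- The arm moves only by the tool carry_out, never from a script. Its argument "series" is a list of rows, each a list of 5 numbers: the closure in counts, from 0 (fully open) to 255 (shut), then the shift along the tool's x, y, z in mm, then the turn about the tool's z in rad. A call has 1 to 10 rows; each row shifts and turns the pose as measured when the row begins, along the tool's axes as they then stand; what a row does not reach is not made up. A row lasts 1/10 s, in which the tool goes at most 50 mm and 8.59 degrees, less where a joint would pass 70% of its speed; a pose out of reach is approached as far as the arm can. A call with a gripper value outside its range is refused whole. The fingers move at their own pace and stop on an object; "newtons" is the grip in N (left out, the last holds). Time passes only in rows, so rows that do not move let the fingers close. It gives the time, the measured TCP pose, the force and the opening at its end, in the units of the state.
- arm.observe(): the state, without advancing time (a new reading comes with each control period).
- arm.grab_frame(name): name is "scene" or "side" or "wrist"; returns a dict with "frame" (384x512x3 uint8, red, green, blue), "K" (3x3 intrinsics, pixels), "R" (3x3) and "t" (3): a world point X has camera coordinates R X + t. Camera axes: x right, y down, z forward; pixel columns grow to the right and rows downward; lengths in m; the calibration is good to about 2 mm. A picture is of the moment at which its call begins. There is no depth.
- arm.close_job(): hands the job in, once; it reports no verdict.
The state is a dict: "clock": time; "q": joint angles; "joint_vel": joint speeds; "joint_torque": joint torques, N m; "eef_pos": TCP position; "orientation": TCP orientation; "contact_force": force on the tool from outside, world axes, zero at the start; "torque": the same for the moment, N m; "opening": finger opening in m.
Only numpy, scipy, OpenCV 4.12 (cv2) and the standard library are available. Lean on these libraries where they do the work, as an engineer would, in place of code of your own. Each camera call takes 0.05 s, during which the arm holds its last target.

## Working session

There is one attempt and no reset: what is moved stays moved. The work goes in short steps, Python scripts to look and compute and a tool call to move; the robot and the scene stay as the last step left them, time stands still between calls to the robot, and variables do not carry over. Pictures are saved under pics/ and viewed, and the job is handed in when it is done.

Besides the shell and the picture viewer there is one more tool, called after "Call:" by a JSON object that holds its "api" and its "payload", one argument or row to a line. carry_out: Moves the arm, as the interface text tells. Its arguments: {"type":"object","properties":{"series":{"type":"array","items":{"type":"array","items":{"type":"number"}}},"newtons":{"type":"number"}},"required":["series"]}

```bash
mkdir -p pics
cat > h.py <<'E'
import numpy as np,cv2
from bench import arm
def snap(n,f):
    d=arm.grab_frame(n); cv2.imwrite('pics/'+f,cv2.resize(d['frame'][:,:,::-1],None,fx=1.5,fy=1.5)); np.savez('pics/'+f+'.npz',**d); return d
def ray(d,u,v,z):
    R,t,K=d['R'],d['t'],d['K']; c=-R.T@t; w=R.T@np.linalg.inv(K)@np.array([u,v,1.]); return c+w*(z-c[2])/w[2]
def proj(d,X):
    p=d['K']@(d['R']@np.array(X)+d['t']); return p[:2]/p[2]
E
python3 - <<'E'
from h import *
for n in ['scene','side','wrist']:
    d=snap(n,n+'0.png'); print(n,-d['R'].T@d['t'])
print(arm.observe())
E
```

```text
scene [0.95030088 0.22687143 0.81088056]
side [-0.00192944 -0.55697499  0.60394481]
wrist [0.15255614 0.55927363 0.38436441]
{'clock': 0.15, 'q': array([ 1.02348734e+00,  2.07210583e-01,  1.54259609e+00, -9.27431391e-06,
        1.39348716e+00, -1.50506570e-01]), 'joint_vel': array([-0.00054739, -0.00157938, -0.00335042,  0.00057432,  0.00091095,
        0.00031269]), 'joint_torque': array([ 6.79654586e-04, -3.71315432e+01, -2.81813586e+01,  6.96652103e-02,
        3.27095494e-02, -8.11676887e-05]), 'eef_pos': array([0.22209257, 0.53008153, 0.40377911]), 'orientation': array([-6.19099019e-01, -3.07940164e+00,  2.51564339e-03]), 'contact_force': array([ 0.13646816, -0.09739455, -0.67894964]), 'torque': array([ 0.01598845, -0.02374273,  0.01539006]), 'opening': 0.09418596568490047}
```

View pics/scene0.png

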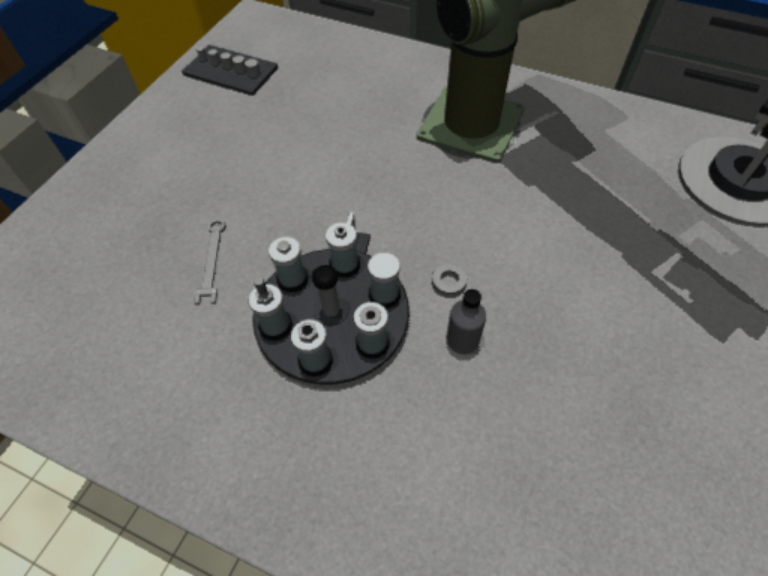

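View pics/side0.png

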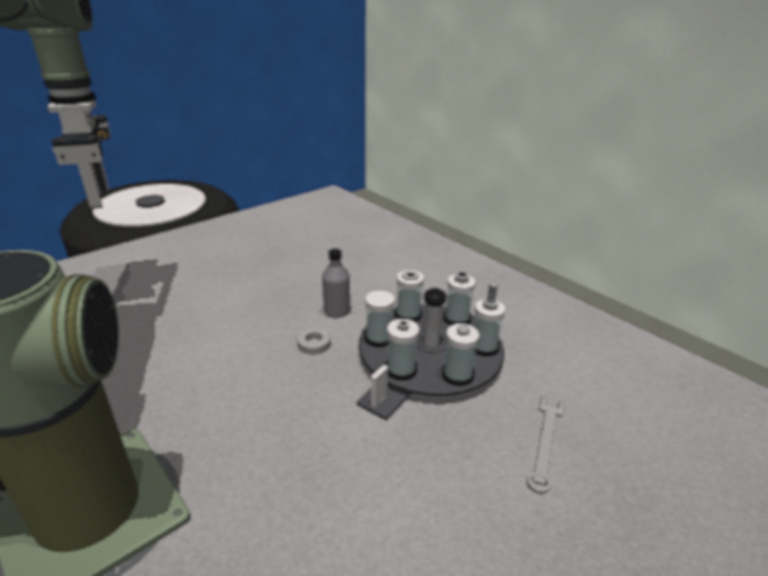

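View pics/wrist0.png

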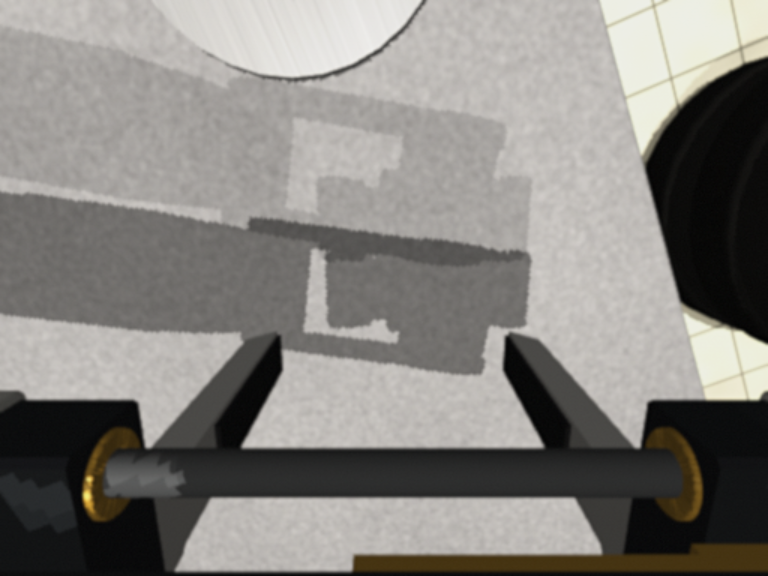

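The scene view shows the bolt jar at about (265,290), the fin at (350,222) and the knob at (324,275). The side view shows the bolt at (491,293) and the fin at (379,385). I'll zoom in on both to measure.

Run:
```python
import numpy as np,cv2
for n,(x0,y0,w,h) in {'scene':(160,130,125,130),'side':(230,170,120,115)}.items():
    f=np.load(f'pics/{n}0.png.npz')['frame'][y0:y0+h,x0:x0+w,::-1]
    f=cv2.resize(f,None,fx=4.5,fy=4.5,interpolation=cv2.INTER_CUBIC)
    for k in range(0,w,20): cv2.putText(f,str(x0+k),(int(k*4.5),10),0,.4,(0,0,255)); cv2.line(f,(int(k*4.5),12),(int(k*4.5),18),(0,0,255))
    for k in range(0,h,20): cv2.putText(f,str(y0+k),(0,int(k*4.5)+4),0,.4,(0,0,255))
    cv2.imwrite(f'pics/{n}z.png',f)
```

```text
(no output)
```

View pics/scenez.png

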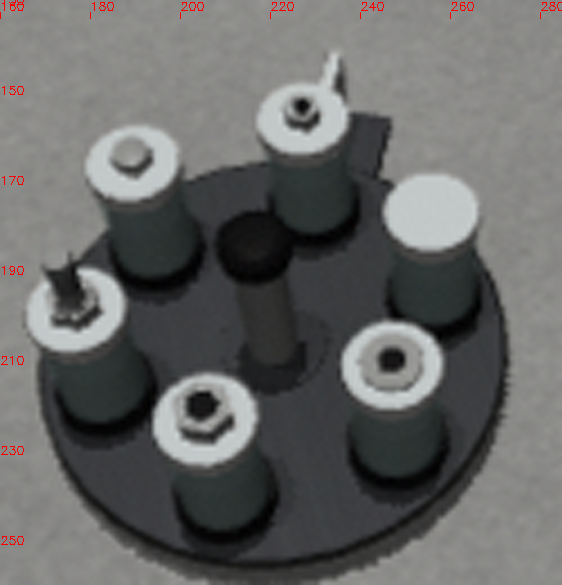

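View pics/sidez.png

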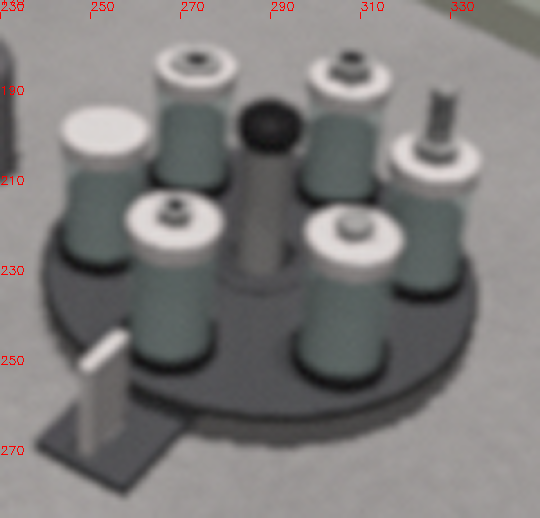

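The zooms show all six lids plus the fin. I'll cast the lid centres onto z = 0.114 and the fin top onto z = 0.072.

```bash
cat > meas.py <<'E'
from h import *
from scipy.optimize import least_squares
L={'scene':[(76,309),(133,162),(303,118),(431,211),(392,364),(205,419)],'side':[(435,157),(354,233),(175,219),(105,131),(196,66),(349,76)]}
off={'scene':(160,130),'side':(230,170)}
def un(n,p): return (p[0]+.5)/4.5-.5+off[n][0],(p[1]+.5)/4.5-.5+off[n][1]
for n in L:
    d=np.load(f'pics/{n}0.png.npz')
    P=np.array([ray(d,*un(n,p),.114)[:2] for p in L[n]])
    # order in list: consecutive around the circle
    s=lambda a:np.unwrap(a)
    c0=P.mean(0); a0=np.arctan2(*(P-c0)[:,::-1].T); sg=np.sign(np.median(np.diff(np.unwrap(a0))))
    def f(x): 
        a=x[2]+sg*np.arange(6)*np.pi/3
        return (P-x[:2]-.095*np.c_[np.cos(a),np.sin(a)]).ravel()
    r=least_squares(f,[*c0,a0[0]]); print(n,r.x[:2],'bolt deg',np.degrees(r.x[2]),'res mm',np.abs(r.fun).max()*1e3)
    c=r.x[:2]
    k=(256,240) if n=='scene' else (270,125)
    print(' knob(z.116)',ray(d,*un(n,k),.118)[:2])
    if n=='side': T=[(86,371),(126,333)]; 
    else: T=[(336,55)]
    for p in T:
        q=ray(d,*un(n,p),.072)[:2]; print(' fin',q,'r',np.hypot(*(q-c)),np.degrees(np.arctan2(*(q-c)[::-1])))
    if n=='side':
        for p in [(37,444),(125,494)]:
            q=ray(d,*un(n,p),.005)[:2]; print(' tongue corner',q,np.hypot(*(q-c)),np.degrees(np.arctan2(*(q-c)[::-1])))
E
python3 meas.py
```

```text
scene [ 0.5676958  -0.05540538] bolt deg -47.85558339345851 res mm 0.3704842680947451
 knob(z.116) [ 0.55958094 -0.05974269]
 fin [ 0.39563256 -0.09682131] r 0.17697750481356558 -166.46625073235438
side [ 0.56377213 -0.06124183] bolt deg -47.69183639726136 res mm 1.6673427563432957
 knob(z.116) [ 0.57351223 -0.0526909 ]
 fin [ 0.38945718 -0.10540844] r 0.1798232223316167 -165.78203822187788
 fin [ 0.42440425 -0.0965207 ] r 0.1437637042488713 -165.79483281488135
 tongue corner [ 0.38110817 -0.0757108 ] 0.18323611230175088 -175.47100731333947
 tongue corner [ 0.39312985 -0.13321222] 0.1851986061917596 -157.13184214635663
```

Call:
{"api": "carry_out", "payload": {
  "series": [
    [0,0,0,0,0.14],
    [0,0,0,0,0.14],
    [0,0,0,0,0.14],
    [0,-48,-9,0,0],
    [0,-48,-9,0,0],
    [0,-48,-9,0,0],
    [0,-48,-9,0,0],
    [0,-48,-9,0,0],
    [0,-48,-9,0,0],
    [0,0,0,0,0]
  ]
}}

```text
clock: 1.15
eef_pos: [0.3788, 0.2733, 0.4]
orientation: [-1.266, -2.875, 0.011]
contact_force: [-0.0, 0.1, -0.1]
opening: 0.0942
```

```bash
cat >> h.py <<'E'
from scipy.spatial.transform import Rotation as Ro
def go(x,y,z,psi):
    s=arm.observe(); R=Ro.from_rotvec(s['orientation']).as_matrix()
    p=np.degrees(np.arctan2(R[1,0],R[0,0])); print('clock',s['clock'],'pos',s['eef_pos'],'psi',p,'tilt',np.degrees(np.arccos(-R[2,2])),'q6',s['q'][5],'F',s['contact_force'],'open',s['opening'])
    print('shift mm',R.T@(np.array([x,y,z])-s['eef_pos'])*1e3,'turn',np.radians((p-psi+180)%360-180))
E
python3 -c "
from h import *
go(.6295,-.1287,.405,132)"
```

```text
clock 1.15 pos [0.37875495 0.27332365 0.40004126] psi 132.47645946827447 tilt 0.3995349308991527 q6 -0.29975185302501556 F [-0.00955161  0.09467215 -0.11070302] open 0.09422808013445849
shift mm [-465.84926763  -86.56728285   -3.35406968] turn 0.008315786473690969
```

Call:
{"api": "carry_out", "payload": {
  "series": [
    [0,-49,-9,-1,0],
    [0,-49,-9,-1,0],
    [0,-49,-9,-1,0],
    [0,-49,-9,0,0],
    [0,-49,-9,0,0],
    [0,-49,-9,0,0],
    [0,-49,-9,0,0],
    [0,-49,-9,0,0],
    [0,-30,-6,0,0],
    [0,0,0,0,0]
  ]
}}

```text
clock: 2.15
eef_pos: [0.6101, -0.0894, 0.3997]
orientation: [-1.251, -2.875, 0.001]
contact_force: [0.3, 0.6, -0.3]
opening: 0.0941
```

```bash
python3 -c "
from h import *
go(.6295,-.1287,.405,132)
for n in ['scene','side','wrist']: snap(n,n+'1.png')"
```

```text
clock 2.15 pos [ 0.61009949 -0.08942343  0.39969558] psi 132.96328321637424 tilt 0.3344330710862799 q6 -1.0356350723120171 F [ 0.29846537  0.64568682 -0.27126053] open 0.09412143156613179
shift mm [-41.93717881 -12.58754546  -5.47654895] turn 0.01681246375493138
```

View pics/wrist1.png

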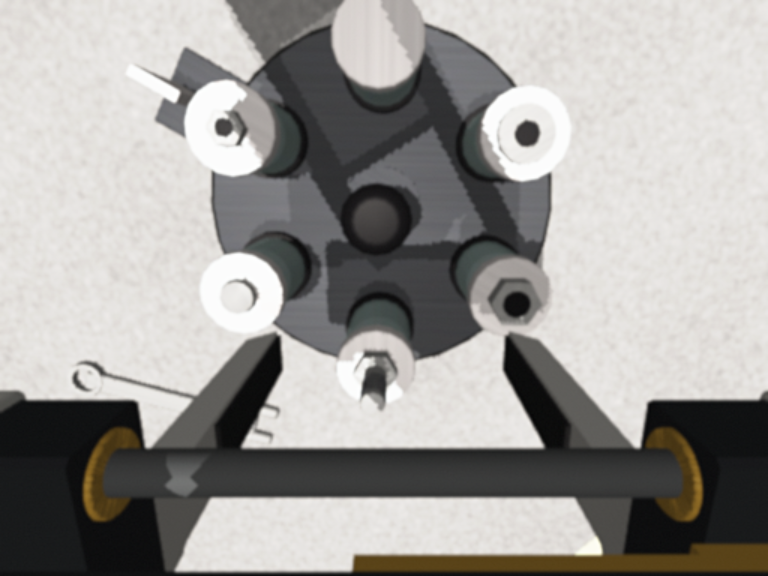

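View pics/scene1.png

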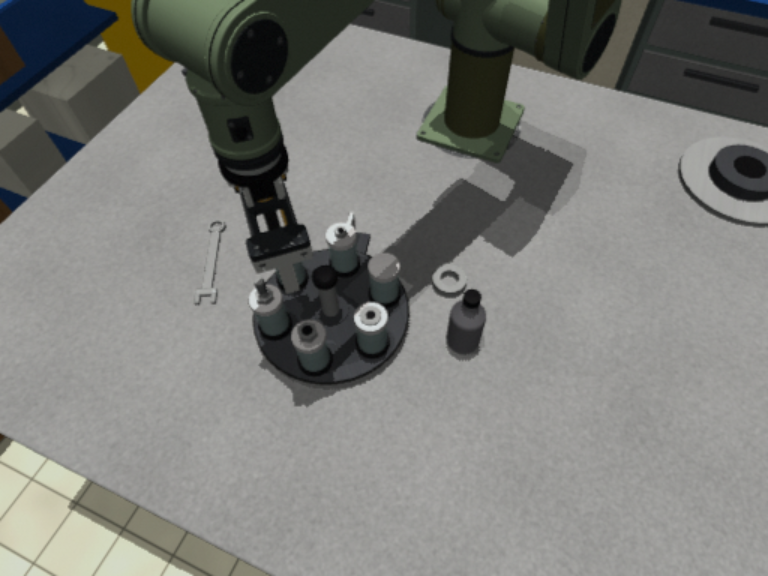

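The wrist view shows the bolt jar bottom centre (lid about (377,368)), the other lids, the knob at (376,218) and the fin at (132,72)–(177,97). I'll measure with it too.

```bash
cat > m2.py <<'E'
from h import *
from scipy.optimize import least_squares
d=np.load('pics/wrist1.png.npz')
P=np.array([ray(d,(u+.5)/1.5-.5,(v+.5)/1.5-.5,.114)[:2] for u,v in [(376,368),(241,292),(230,128),(378,42),(526,133),(510,295)]])
def f(x):
    a=x[2]-np.arange(6)*np.pi/3
    return (P-x[:2]-.095*np.c_[np.cos(a),np.sin(a)]).ravel()
r=least_squares(f,[.566,-.058,-.83]);c=r.x[:2];print(c,np.degrees(r.x[2]),f(r.x)*1e3)
print('bolt',c+.095*np.array([np.cos(r.x[2]),np.sin(r.x[2])]))
for u,v in [(130,71),(176,97)]:
    q=ray(d,u/1.5,v/1.5,.072)[:2];print(q,np.hypot(*(q-c)),np.degrees(np.arctan2(*(q-c)[::-1])))
print('knob',ray(d,376/1.5,218/1.5,.136)[:2])
print('bolt top',ray(d,373/1.5,402/1.5,.160)[:2])
E
python3 m2.py
```

```text
[ 0.56719006 -0.05621598] -47.79174445235789 [ 0.34035022 -0.13748795 -0.67448111  0.56504647 -0.0227826   0.34996081
  1.77724845 -2.01460468  0.24999672  0.5349835  -1.67033167  0.70210186]
bolt [ 0.63101366 -0.12658322]
[ 0.39501197 -0.09906738] 0.17743037790837995 -166.024257464109
[ 0.42504591 -0.0916758 ] 0.14650037320115716 -165.99267350399742
knob [ 0.56658569 -0.05488567]
bolt top [ 0.63094058 -0.12597801]
```

Call:
{"api": "carry_out", "payload": {
  "series": [
    [0,-25,-6,0,0.017],
    [0,-14,-4,0,0],
    [0,-2,0,0,0],
    [0,0,0,20,0],
    [0,0,0,20,0],
    [0,0,0,0,0]
  ]
}}

```text
clock: 2.9
eef_pos: [0.6271, -0.113, 0.3603]
orientation: [-1.252, -2.87, -0.006]
contact_force: [0.2, 0.7, 0.1]
opening: 0.0942
```

```bash
python3 -c "
from h import *
go(.631,-.1265,.331,132.2)"
```

```text
clock 2.9 pos [ 0.62706127 -0.11298298  0.36031197] psi 132.87117691958724 tilt 0.622121973444428 q6 -1.0642741620911784 F [0.19085591 0.70764063 0.08352611] open 0.09415246814494792
shift mm [-12.90283862  -6.28677078  29.17890484] turn 0.011714247110190793
```

Call:
{"api": "carry_out", "payload": {
  "series": [
    [0,-9,-5,0,0.01],
    [0,-5,-2,0,0],
    [0,0,0,16,0],
    [0,0,0,10,0],
    [0,0,0,0,0]
  ]
}}

```text
clock: 3.4
eef_pos: [0.632, -0.1275, 0.336]
orientation: [-1.266, -2.869, -0.007]
contact_force: [-0.5, -0.6, -0.4]
opening: 0.0939
```

```bash
python3 -c "
from h import *
go(.631,-.1265,.331,132.2)
snap('wrist','wrist2.png');snap('side','side2.png')"
```

```text
clock 3.4 pos [ 0.63202021 -0.12754352  0.33603921] psi 132.36585986862204 tilt 0.4151174738232417 q6 -1.0750794216636321 F [-0.53710285 -0.59287657 -0.35482325] open 0.09391386261285058
shift mm [ 1.42317276 -0.06000583  5.04919767] turn 0.002894800804380004
```

View pics/wrist2.png

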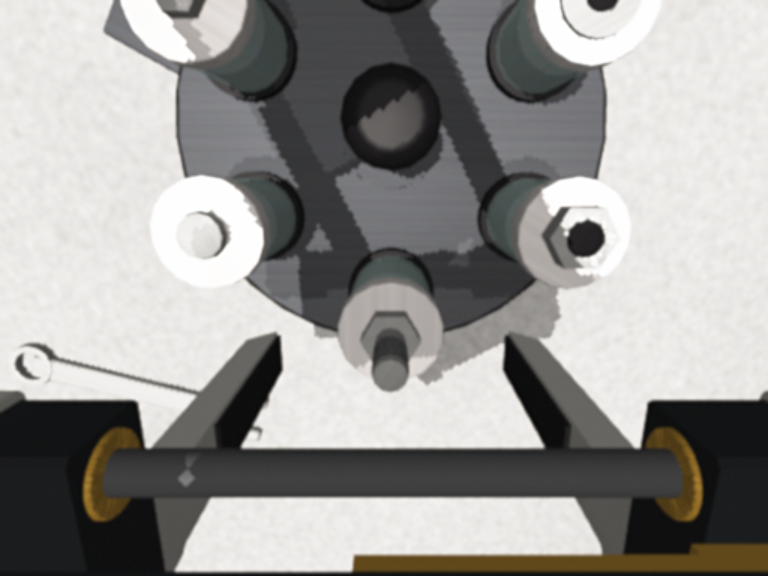

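View pics/side2.png

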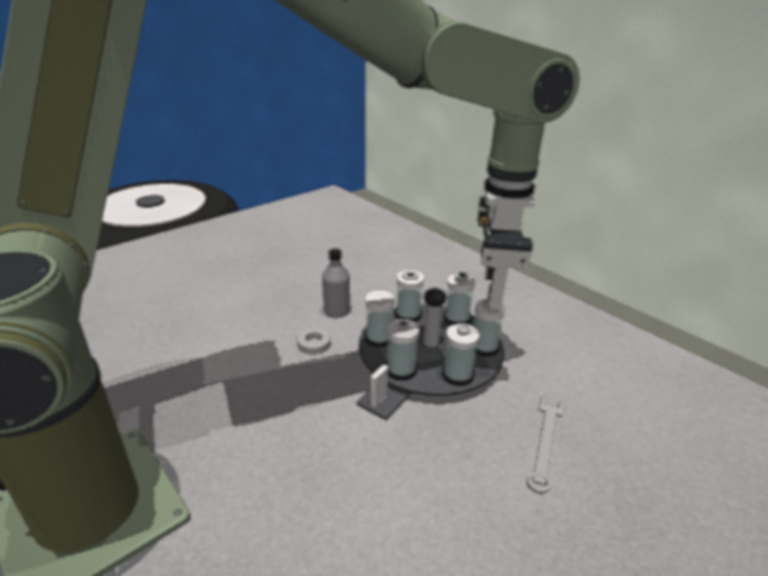

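The bolt tip sits at (390,375) in the wrist view, midway between the pads (280 and 504). I'll check the radial alignment by projection.

```bash
python3 -c "
from h import *
d=np.load('pics/wrist2.png.npz'); s=arm.observe(); R=Ro.from_rotvec(s['orientation']).as_matrix()
for h in (.176,.199):
  p=s['eef_pos']+R[:,2]*h; print(p,proj(d,p)*1.5)
print(ray(d,390/1.5,375/1.5,.16))
"
```

```text
[ 0.63193367 -0.12646281  0.16118333] [392.49761252 378.02970001]
[ 0.63188702 -0.12632463  0.13818379] [392.40504594 353.8837583 ]
[ 0.63078451 -0.12659224  0.16      ]
```

Call:
{"api": "carry_out", "payload": {
  "series": [
    [0,1,0,5,0],
    [0,0,0,2,0],
    [255,0,0,0,0],
    [255,0,0,0,0],
    [255,0,0,0,0],
    [255,0,0,0,0],
    [255,0,0,0,0],
    [255,0,0,0,0]
  ],
  "newtons": 40
}}

```text
clock: 4.3
eef_pos: [0.632, -0.1265, 0.3311]
orientation: [-1.267, -2.873, -0.008]
contact_force: [-0.1, 1.3, 0.2]
opening: 0.0494
```

```bash
python3 -c "
from h import *
go(.631,-.1265,.331,132.2)"
```

```text
clock 4.3 pos [ 0.63202947 -0.12653835  0.33114823] psi 132.39443545130936 tilt 0.2997047111290511 q6 -1.0742080518772152 F [-0.0768147   1.26706631  0.24395771] open 0.049416212049618706
shift mm [ 0.72190381 -0.7350165   0.14787358] turn 0.0033935388079497
```

Call:
{"api": "carry_out", "payload": {
  "series": [
    [255,0,0,0,0],
    [255,0,0,0,0],
    [255,0,0,0,0],
    [255,0,0,0,0],
    [255,0,0,0,0],
    [255,0,0,0,0],
    [255,0,0,0,0]
  ],
  "newtons": 40
}}

```text
clock: 5.0
eef_pos: [0.632, -0.1267, 0.3313]
orientation: [-1.267, -2.873, -0.007]
contact_force: [-1.0, 0.1, 1.0]
opening: 0.013
```

```bash
python3 -c "
from h import *
go(.631,-.1265,.331,132.2)"
```

```text
clock 5.0 pos [ 0.63200954 -0.12672387  0.33128015] psi 132.40198032553246 tilt 0.26358543681783636 q6 -1.074304240729359 F [-0.98240194  0.0788365   0.98202809] open 0.012981827697405237
shift mm [ 0.84519327 -0.59546852  0.280793  ] turn 0.00352522170479165
```

Gripped: the opening of 13 mm matches the shank. Next is the clockwise arc: per row, −y along the tangent, slightly +x inward, and a turn about +z.

Call:
{"api": "carry_out", "payload": {
  "series": [
    [255,0,-2,0,0.02],
    [255,0.1,-4,0,0.04],
    [255,0.2,-5.7,0,0.06],
    [255,0.2,-5.7,0,0.06],
    [255,0.2,-5.7,0,0.06]
  ]
}}

```text
clock: 5.5
eef_pos: [0.6131, -0.1402, 0.3313]
orientation: [-1.618, -2.693, -0.007]
contact_force: [-0.1, -1.0, 0.4]
opening: 0.0133
```

```bash
cat >> h.py <<'E'
def arc():
    s=arm.observe(); R=Ro.from_rotvec(s['orientation']).as_matrix(); g=s['eef_pos']+R[:,2]*.18; c=np.array([.567,-.056])
    th=np.degrees(np.arctan2(*(g[:2]-c)[::-1])); r=np.hypot(*(g[:2]-c)); p=np.degrees(np.arctan2(R[1,0],R[0,0]))-180
    print('clk %.2f th %.2f r %.2f mm z %.1f yaw-th %.2f open %.4f'%(s['clock'],th,r*1e3,s['eef_pos'][2]*1e3,(p-th+180)%360-180,s['opening']),'tilt',np.degrees(np.arccos(-R[2,2])),'Ftool',R.T@s['contact_force'],'M',s['torque'],'rem rad',np.radians((th+166+180)%360-180))
E
python3 -c "
from h import *
arc()"
```

```text
clk 5.50 th -60.94 r 95.57 mm z 331.3 yaw-th -1.05 open 0.0133 tilt 0.24879217193371936 Ftool [-0.85853858 -0.53784489 -0.38012696] M [-0.05180847  0.06528089 -0.04113155] rem rad 1.8336778123406792
```

Call:
{"api": "carry_out", "payload": {
  "series": [
    [255,0.2,-5.7,0,0.058],
    [255,0.2,-5.7,0,0.058],
    [255,0.2,-5.7,0,0.058],
    [255,0.2,-5.7,0,0.058],
    [255,0.2,-5.7,0,0.058],
    [255,0.2,-5.7,0,0.058],
    [255,0.2,-5.7,0,0.058],
    [255,0.2,-5.7,0,0.058]
  ]
}}

```text
clock: 6.3
eef_pos: [0.5673, -0.1523, 0.3313]
orientation: [2.224, 2.218, 0.009]
contact_force: [1.1, 0.3, -0.1]
opening: 0.013
```

```bash
python3 -c "
from h import *
arc()"
```

```text
clk 6.30 th -89.36 r 95.70 mm z 331.3 yaw-th -0.81 open 0.0130 tilt 0.3273280020722441 Ftool [0.30801555 1.05302134 0.05695875] M [-0.00869132  0.03401562 -0.02333648] rem rad 1.3376232691864924
```

Call:
{"api": "carry_out", "payload": {
  "series": [
    [255,0.2,-5.7,0,0.058],
    [255,0.2,-5.7,0,0.058],
    [255,0.2,-5.7,0,0.058],
    [255,0.2,-5.7,0,0.058],
    [255,0.2,-5.7,0,0.058],
    [255,0.2,-5.7,0,0.058],
    [255,0.2,-5.7,0,0.058],
    [255,0.2,-5.7,0,0.058],
    [255,0.2,-5.7,0,0.058],
    [255,0.2,-5.7,0,0.058]
  ]
}}

```text
clock: 7.3
eef_pos: [0.5113, -0.1353, 0.3313]
orientation: [2.792, 1.439, 0.014]
contact_force: [0.2, 0.3, -1.3]
opening: 0.013
```

```bash
python3 -c "
from h import *
arc()"
```

```text
clk 7.30 th -124.55 r 95.56 mm z 331.3 yaw-th -0.90 open 0.0130 tilt 0.5145720173249727 Ftool [0.37121629 0.02775971 1.26982184] M [-0.04900344  0.07118182  0.01879876] rem rad 0.7235050444133188
```

Call:
{"api": "carry_out", "payload": {
  "series": [
    [255,0.2,-5.7,0,0.058],
    [255,0.2,-5.7,0,0.058],
    [255,0.2,-5.7,0,0.058],
    [255,0.2,-5.7,0,0.058],
    [255,0.2,-5.7,0,0.058],
    [255,0.2,-5.7,0,0.058],
    [255,0.2,-5.7,0,0.058],
    [255,0.2,-5.7,0,0.058],
    [255,0.1,-4.2,0,0.043],
    [255,0,-3,0,0.03]
  ]
}}

```text
clock: 8.3
eef_pos: [0.477, -0.0933, 0.3312]
orientation: [-3.084, -0.595, -0.02]
contact_force: [1.2, 0.3, -2.2]
opening: 0.0129
```

```bash
python3 -c "
from h import *
arc()"
```

```text
clk 8.30 th -157.25 r 95.23 mm z 331.2 yaw-th -0.91 open 0.0129 tilt 0.71679744121988 Ftool [1.20884936 0.16026018 2.21804681] M [-0.12132771  0.10546286  0.05298689] rem rad 0.15272490179027867
```

Nearly there, so I'll slow down and then check in the images.

Call:
{"api": "carry_out", "payload": {
  "series": [
    [255,0.1,-4,0,0.04],
    [255,0.1,-4,0,0.04],
    [255,0,-2.5,0,0.025],
    [255,0,-1.5,0,0.015],
    [255,0,-1,0,0.01],
    [255,0,0,0,0],
    [255,0,0,0,0]
  ]
}}

```text
clock: 9.0
eef_pos: [0.4724, -0.0804, 0.3312]
orientation: [-3.118, -0.378, -0.022]
contact_force: [0.5, 0.3, -1.5]
opening: 0.0133
```

Run:
```python
from h import *
arc()
for n in ['scene','side','wrist']: snap(n,n+'3.png')
for n,(x0,y0,w,h) in {'scene':(160,130,125,130),'side':(230,170,120,115)}.items():
    f=np.load(f'pics/{n}3.png.npz')['frame'][y0:y0+h,x0:x0+w,::-1]
    cv2.imwrite(f'pics/{n}3z.png',cv2.resize(f,None,fx=4.5,fy=4.5,interpolation=cv2.INTER_CUBIC))
```

```text
clk 9.00 th -165.34 r 95.14 mm z 331.2 yaw-th -0.84 open 0.0133 tilt 0.8190530667813487 Ftool [ 0.50415315 -0.19591241  1.46380561] M [-0.04014413  0.16014176 -0.00167383] rem rad 0.011483066939458945
```

View pics/scene3z.png

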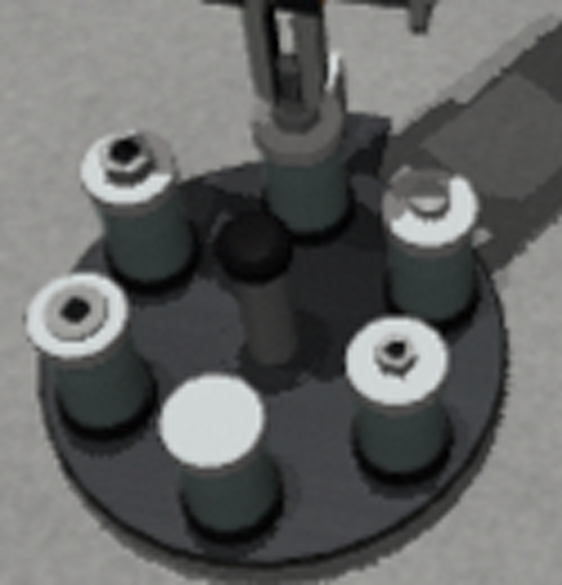

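View pics/side3z.png

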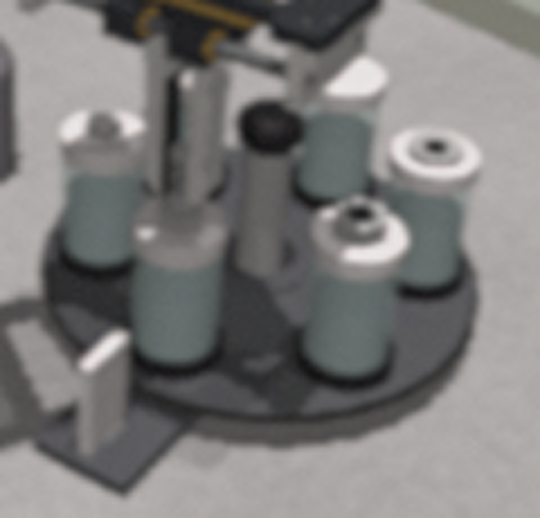

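View pics/wrist3.png

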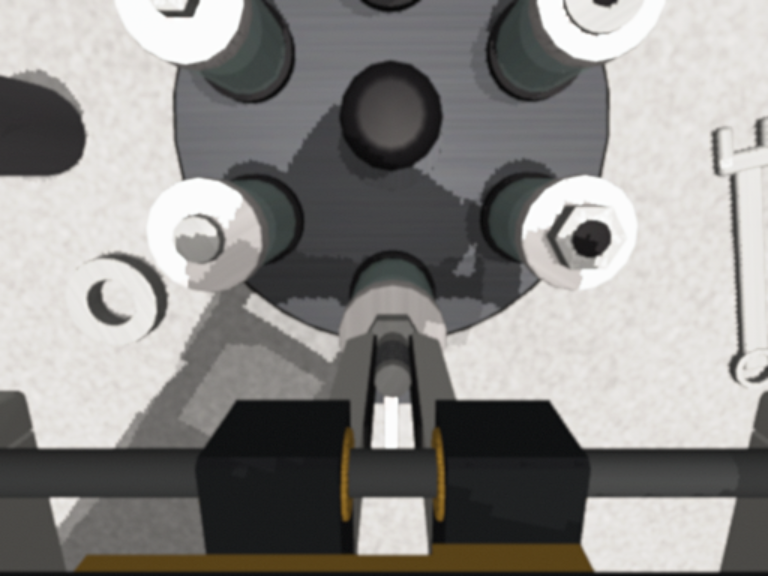

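The bolt jar now stands in front of the fin. In the wrist view the fin's top (391,420) shows between the fingers, in line with the knob at (391,115). I'll refit the carousel angle from the visible lids.

```bash
cat > m3.py <<'E'
from h import *
from scipy.optimize import least_squares
def fit(n,pts,z=.114):
    d=np.load(f'pics/{n}3.png.npz'); off={'scene':(160,130),'side':(230,170)}
    k=[p[0] for p in pts]; 
    uv=[((p[1]+.5)/1.5-.5,(p[2]+.5)/1.5-.5) if n=='wrist' else ((p[1]+.5)/4.5-.5+off[n][0],(p[2]+.5)/4.5-.5+off[n][1]) for p in pts]
    P=np.array([ray(d,*q,z)[:2] for q in uv])
    def f(x):
        a=x[2]-np.array(k)*np.pi/3
        return (P-x[:2]-.095*np.c_[np.cos(a),np.sin(a)]).ravel()
    r=least_squares(f,[.567,-.056,np.radians(-166)]); print(n,r.x[:2],np.degrees(r.x[2]),np.abs(r.fun).max()*1e3)
    return d,r.x
fit('scene',[(1,431,209),(2,397,360),(3,213,420),(4,78,315),(5,129,171)])
fit('side',[(1,102,132),(4,435,156),(5,361,236)])
d,x=fit('wrist',[(1,204,235),(5,579,233)])
for p in [(391,397),(391,446)]:
    q=ray(d,p[0]/1.5,p[1]/1.5,.072)[:2]; v=q-np.array([.567,-.056]); print('fin',q,np.hypot(*v),np.degrees(np.arctan2(*v[::-1])))
k=ray(d,391/1.5,115/1.5,.136)[:2]; b=ray(d,393/1.5,380/1.5,.16)[:2]; print('knob',k,'bolt',b,'bolt-from-knob',np.degrees(np.arctan2(*(b-k)[::-1])),'fin-from-knob',np.degrees(np.arctan2(*(q-k)[::-1])))
E
python3 m3.py
```

```text
scene [ 0.56850056 -0.0544273 ] -165.76191839416742 1.918578657261527
side [ 0.56309863 -0.06202839] -166.7124435982581 1.226841316355403
wrist [ 0.56793348 -0.05636924] -165.9038069450933 0.005692516378913437
fin [ 0.42460054 -0.0916128 ] 0.14678513995194023 -165.95885996748208
fin [ 0.39335125 -0.0992698 ] 0.17895855024822147 -166.00798310020082
knob [ 0.56673075 -0.05683553] bolt [ 0.47547252 -0.0799685 ] bolt-from-knob -165.7757551896796 fin-from-knob -166.24732680806375
```

Remaining error is about 0.2–0.4° (under 0.6 mm). I'll make one tiny nudge and hold.

Call:
{"api": "carry_out", "payload": {
  "series": [
    [255,0,-0.5,0,0],
    [255,0,0,0,0],
    [255,0,0,0,0],
    [255,0,0,0,0],
    [255,0,0,0,0]
  ]
}}

```text
clock: 9.65
eef_pos: [0.4724, -0.0802, 0.3312]
orientation: [-3.119, -0.378, -0.022]
contact_force: [1.8, -0.3, -0.6]
opening: 0.0134
```

Run:
```python
from h import *
arc(); snap('wrist','wrist4.png'); snap('scene','scene4.png'); print(arm.observe()['joint_vel'])
```

```text
clk 9.65 th -165.49 r 95.13 mm z 331.2 yaw-th -0.70 open 0.0134 tilt 0.8124894997051236 Ftool [1.67877281 0.67597824 0.57553652] M [-3.55376758e-02  2.47719956e-01 -1.24010125e-04] rem rad 0.008935807774480048
[ 0.00081022  0.00144879  0.00032928  0.0007885  -0.00094163  0.00089659]
```

View pics/wrist4.png

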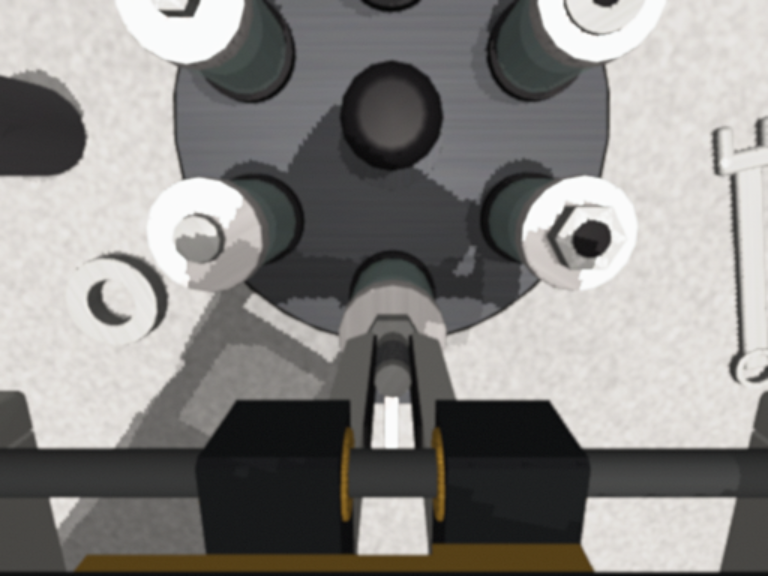

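View pics/scene4.png

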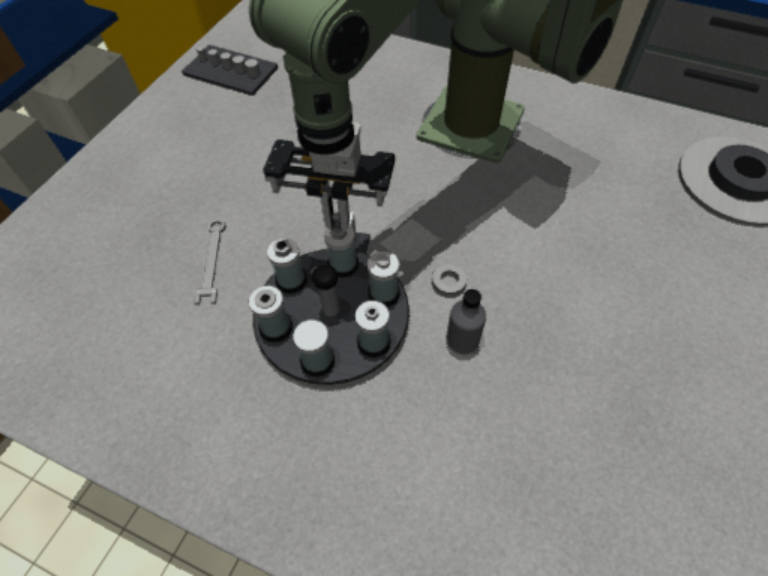

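The bolt (391,375), the fin (391,420) and the knob (391,115) line up in the wrist view. The wrench, bearing and bottle have not moved and the grip is holding, so I'm handing in.

```bash
python3 -c "
from bench import arm
print(arm.close_job())"
```

```text
the job is handed in; nothing more can be done
None
```

I gripped the bolt shank at 40 N and turned the carousel about 118° clockwise, at roughly 35°/s, slowing down at the end. The bolt jar now stands in front of the pointer fin, and I handed the job in at about 9.8 s with the fingers still closed on the bolt.

**Alignment:**

| Check | Reading | Angle to go |
|---|---|---|
| Fin direction (wrist view) | −166.0° | target |
| Bolt, arm kinematics, after the last nudge | −165.5° | 0.5° short |
| Lid fit, scene camera, before the nudge | −165.8° | 0.2° short |
| Lid fit, wrist camera, before the nudge | −165.9° | 0.1° short |
| Lid fit, side camera, before the nudge | −166.7° | 0.7° past |

- **Last nudge:** it was 0.5 mm, and the arm reading moved only about 0.15°. I did not repeat the lid fits afterwards.
- **Disagreement:** the side camera disagrees with the other two by about 1°, and it also put the turning axis 5–8 mm away from where they did. I relied on the other two. In the last wrist picture the bolt, fin and knob line up.

**Other checks:** the opening held at 13 mm, and contact-force readings between moves stayed under about 3 N. In the last scene picture the wrench, bottle and bearing were where they started.

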